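# Shorten a push-button telescoping stand leg by one hole

### The arm

A 7-joint arm with a two-finger parallel gripper is mounted at the origin on the work surface. World frame = base frame: x ahead of the robot, y to its left, z up, the work surface at z = 0. Lengths are in m, angles in rad, forces in N, time in s.
With the tool pointing down it reaches from about 0.35 to 0.9 m from the base axis. Payload 8.1 kg.
Tool frame: the origin (TCP) lies at the very end of the fingers, on their centre line; the grasp point (between the pads) lies grip_point_offset behind it (grip_point_offset is the distance from the TCP to the grasp point, in m); z points along the fingers, y is the direction in which the jaws open and shut (so a half turn about z gives the same grasp; the last joint's range is limited). The gripper opens to 92 mm and grips with 3 to 60 N. Pads are 19 mm wide; open, the fingers measure 130 mm over their backs; the gripper's body (75 mm by 190 mm) begins 47 mm behind the grasp point.
Start: joints at [1.108, 0.434, 0.025, 1.573, -0.012, 1.134, -0.075], TCP at [0.22, -0.585, 0.227] pointing down, gripper open.
Joint ranges: [-2.62, 2.62], [-0.44, 2.09], [-1.27, 1.32], [0.08, 2.57], [-1.32, 4.46], [0.12, 2], [-2.74, 2.74]. Speed limits (rad/s): [2.22, 2.22, 3.01, 3.01, 3.14, 3.14, 3.14].

### API

Orientations are given as a rotation vector (axis times angle).
In Python, from cell import * gives the robot as it stands.
- The arm moves only by the tool drive_tool, never from a script. Its argument "increments" is a list of rows, each an object of numbers: "grip": the gripper's target within -1 to 1 (shut at 1, half-way at 0, fully open at -1); "tx", "ty", "tz": the shift along the world's x, y, z normalised to -1 to 1, where 1 is 400 mm; "turn": the turn about the world's z normalised to -1 to 1, where 1 is 60 degrees. In form: [{"grip": .., "tx": .., "ty": .., "tz": .., "turn": ..}, ...]. A call has 1 to 20 rows; each row is the pose to reach, as a shift and turn from the pose measured when the call began; what a row does not reach only later rows make up. A row lasts 1/10 s, in which the tool goes at most 50 mm and 8.59 degrees, less where a joint would pass 70% of its speed; a pose out of reach is approached as far as the arm can. A call with a number of a shift or a turn outside -1 to 1 is refused whole. A call with a gripper value outside its range is refused whole. The fingers move at their own pace and stop on an object; "newtons" is the grip in N (left out, the last holds). Time passes only in rows, so rows that repeat a pose let the fingers close. It gives the time, the measured TCP pose, the force and the opening at its end, in the units of the state.
- observe(): the state, without advancing time (a new reading comes with each control period).
- get_image(name): name is "scene" or "top" or "wrist"; returns the picture (400x640x3 uint8, red, green, blue); there is no depth.
- camera_info(name): a dict with "fx", "fy", "cx", "cy" (pixels), "eye" and "rotation" of the camera in the world; the wrist camera has in their place "hand_eye" (4x4, takes a point from camera to tool coordinates, whose origin is the TCP and whose axes are the flange's). Camera axes: x right, y down, z forward; pixel columns grow to the right and rows downward; lengths in m; the calibration is good to about 2 mm. A picture is of the moment at which its call begins: read the wrist's pose just before it. camera_info takes no time and is no camera call.
- sign_off(): hands the job in, once; it reports no verdict.
The state is a dict: "clock": time; "joints": joint angles; "dq": joint speeds; "joint_efforts": joint torques, N m; "position": TCP position; "ee_rot": TCP orientation; "force": force on the tool from outside, world axes, zero at the start; "ft_torque": the same for the moment, N m; "width": opening from 0.0 (shut) to 1.0 (fully open).
Only numpy, scipy, OpenCV 4.12 (cv2) and the standard library are available. Lean on these libraries where they do the work, as an engineer would, in place of code of your own. Each camera call takes 0.05 s, during which the arm holds its last target. There are 200 camera calls.

### The job

Shorten the telescoping stand leg that is clamped in the blue bench bracket by one hole: swing the red safety stop out of the sleeve's way, squeeze the two brass spring buttons in together, and slide the yellow sleeve towards the bracket until both buttons pop out through the holes in its black index collar. Feel for the pop: do not ram the sleeve against the popped buttons, the stop or the tube, and leave the other things on the bench alone.

Things in the scene. Friction and masses are not known exactly. Their poses are not given: they have to be found in the camera images.
- post: Blue bench bracket, bolted down, holding a bare level aluminium tube (30 x 30 mm) along this frame's +y: from the bracket's face (y = -90 mm) to its free end (y = 155 mm), axis at x = 0, z = 110 mm. Origin: on the bench under the 120 x 310 x 12 mm base plate; z up. The bracket block spans y -140 to -90 mm, 125 mm high. Never moves.
- sleeve: Yellow non-slip square sleeve, loose on the tube (0.8 mm play), 35.6 mm wide in x, 37.6 mm high; axes as post. Origin: on its axis between its first pair of holes (12 x 13 mm, in its -x and +x sides), starting over the buttons at y = 65 mm of post. Black rib on both sides at y = -13 to -19 mm (stands out 7 mm); black 52 x 52 x 8 mm flange at its y = -55 mm end; black collar at the other end.
- sleeve_grip (a point): Where to squeeze: same point as the sleeve's origin. Pads laid on both sides over the first holes (5 to 40 N) press the buttons flush; 5 to 15 N of push along the tube then ducks them under the 2 mm walls, after which the sleeve slides with about 1 to 3 N, the pads staying where they are on it. Over 25 N between sleeve and tube, buttons or stop counts as ramming.
- btn_near (a joint): Travel in m of the brass spring button on the -x side of the tube: 0 = fully out (tip 23.8 mm from the tube's axis, 6 mm proud of the yellow sleeve), about 0.006 = flush with the sleeve, about 0.008 = ducked under its wall. Round, 10 mm across, with a hemispherical end. Spring 1.1 N at 0, 2.5 N at 0.008.
- btn_far (a joint): The same for the button on the +x side of the tube.
- btn_near_tip (a point): Tip of the -x side button; it lies at y = 65 mm, z = 110 mm of post.
- btn_far_tip (a point): Tip of the +x side button; it lies at y = 65 mm, z = 110 mm of post.
- stop (a joint): Red safety stop, a bar 86 mm long, 16 mm wide and 9 mm high lying along the top of the tube between the bracket and the sleeve's flange (2 mm short of it). Angle in rad about an upright pivot at x = 0, y = -78 mm of post: 0 = lying along the tube, in the way; it grows as its peg swings towards +x of post, up to 1.7; anything over 1.2 is clear. It stays where it is left (about 1 N at the peg).
- stop_peg (a point): Grip point on the stop's upright red peg (12 mm diameter), 45 mm from the pivot, 12 mm below the peg's top, 166 mm above the bench.
- coupling: Bystander: steel conduit coupling, 34 mm across, 45 mm high. Origin at its underside.
- tape: Bystander: flat blue ring (tape roll) 100 mm across, 19 mm high.
- screwdriver: Bystander: screwdriver, orange handle, 200 mm long.
- wrench: Bystander: steel wrench, 180 mm long.
- screw_jar: Bystander: clear jar, 64 mm across, 75 mm high.
- spray_can: Bystander: white can with red cap, 62 mm across, 170 mm high.
- conduit_box: Bystander: grey junction box, 105 x 105 x 50 mm.
- sleeve_free (a point): Top of the yellow sleeve's free end, 37 mm beyond its origin, under the black index collar (37.6 mm wide, 39.6 mm high, 49 mm long). The collar is screwed fast to the sleeve where the last user left it: its pair of 12 mm holes lies 44 to 64 mm beyond the first holes. The sleeve travels that far to -y of post; the exact place is found by feel. Popped buttons block it rigidly.
Not all that is in view belongs to the job. What is shaped like the sleeve but purple or turquoise is not meant.

How it is judged:
By the outcome, as a careful person would: the job done as asked, in the order asked, and still so for the second after the job is handed in, with the robot touching nothing.
It also fails if it takes over 54 s, if anything falls off the work surface, if the arm or the gripper's body presses on something with over 40 N, if the wrist force passes 120 N, or if a joint passes its speed limit or range.

## Working session

There is one attempt and no reset: what is moved stays moved. The work goes in short steps, Python scripts to look and compute and a tool call to move; the robot and the scene stay as the last step left them, time stands still between calls to the robot, and variables do not carry over. Pictures are saved under pics/ and viewed, about 8 in all and at most 12, crops included, and the job is handed in when it is done.

Besides the shell and the picture viewer there is one more tool, called after ">>>" as name([rows], argument=value, ...), one row to a line, values as JSON. drive_tool: Moves the arm, as the interface text tells. Its arguments: {"type":"object","properties":{"increments":{"type":"array","items":{"type":"object","properties":{"grip":{"type":"number"},"tx":{"type":"number"},"ty":{"type":"number"},"tz":{"type":"number"},"turn":{"type":"number"}}}},"newtons":{"type":"number"}},"required":["increments"]}

```bash
mkdir -p pics; ls
python3 - <<'E'
from cell import *
import cv2
for n in ["scene","top"]:
    cv2.imwrite(f"pics/{n}0.png",get_image(n)[:,:,::-1]); print(n,camera_info(n))
print(camera_info("wrist")); print(observe())
try: print(grip_point_offset)
except Exception as e: print(e)
E
```

```text
pics
scene {'fx': 406.92774357300476, 'fy': 406.92774357300476, 'cx': 327.3217106587217, 'cy': 199.0069234082697, 'eye': array([ 1.14874538, -0.70180671,  0.86510782]), 'rotation': array([-2.17668619, -0.71768868,  0.36408284])}
top {'fx': 371.5182008715008, 'fy': 371.5182008715008, 'cx': 323.98615302231264, 'cy': 202.98203995445508, 'eye': array([ 0.52575016, -0.00938539,  1.26469381]), 'rotation': array([-2.15802987,  2.21521788, -0.05953033])}
{'fx': 359.6862842724082, 'fy': 359.6862842724082, 'cx': 322.20312009602384, 'cy': 197.67729989316155, 'hand_eye': array([[-1.05994196e-03, -9.61228882e-01, -2.75749730e-01,
         7.52754604e-02],
       [ 9.99999061e-01, -7.79238450e-04, -1.12752407e-03,
        -1.03782511e-03],
       [ 8.68933907e-04, -2.75750666e-01,  9.61228805e-01,
        -1.57491229e-01],
       [ 0.00000000e+00,  0.00000000e+00,  0.00000000e+00,
         1.00000000e+00]])}
{'clock': 0.1, 'joints': array([ 1.10839093,  0.43516986,  0.02498462,  1.57398283, -0.01159158,
        1.13400484, -0.07512714]), 'dq': array([ 0.00047059, -0.00036289, -0.0026424 , -0.00122175, -0.00080813,
       -0.00050753,  0.00083954]), 'joint_efforts': array([ 2.65511037e-03, -6.69130397e+01,  9.87639874e-01, -3.15149331e+01,
       -6.05638674e-02,  3.74483666e-02,  5.64438471e-05]), 'position': array([ 0.21984168, -0.58457931,  0.22602231]), 'ee_rot': array([-3.08957693e+00, -5.61734309e-01,  6.16050794e-04]), 'force': array([0.19366589, 0.23515424, 0.22797652]), 'ft_torque': array([-0.0288573 , -0.0267666 ,  0.02876245]), 'width': 0.998469371161127}
0.0188
```

View pics/scene0.png

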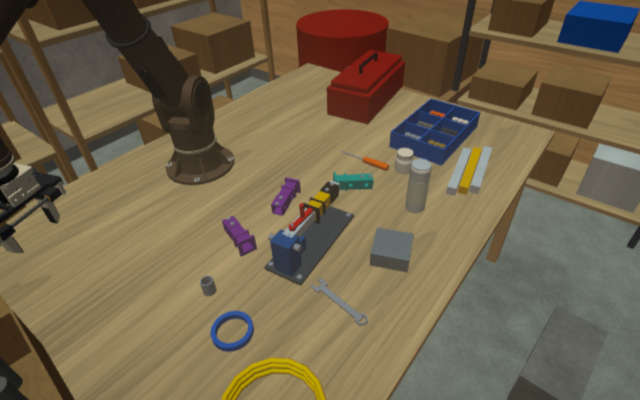

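View pics/top0.png

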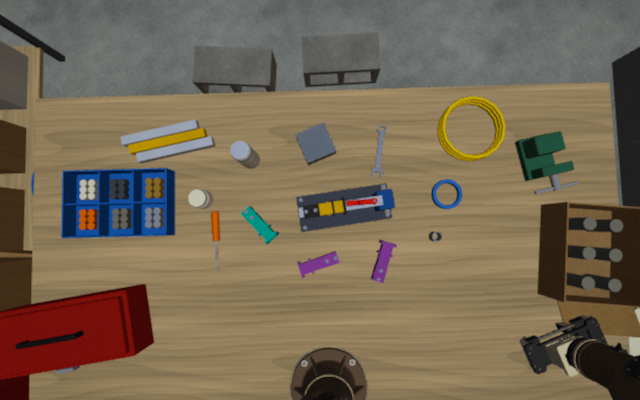

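Candidates in the top view are the yellow sleeve on the blue bracket at (330,208), purple look-alikes at (318,263) and (383,260), turquoise at (260,224), and a loose yellow bar at (165,140). I choose (330,208), the one on the tube in the blue bracket with the red stop. Next is a close crop to check that.

Run:
```python
import cv2,numpy as np
a=cv2.imread("pics/top0.png")[175:240,285:405]; b=cv2.imread("pics/scene0.png")[170:285,255:365]
a=cv2.resize(a,None,fx=6,fy=6,interpolation=cv2.INTER_CUBIC)
cv2.imwrite("pics/c1.png",a)
```

```text
(no output)
```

View pics/c1.png

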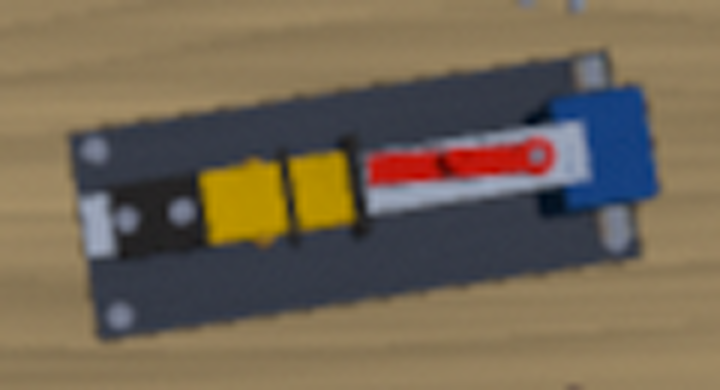

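```bash
cat > h.py <<'E'
import numpy as np, cv2
from scipy.spatial.transform import Rotation as R
from scipy.optimize import least_squares
from cell import *
def proj(n,P,ci=None):
    c=ci or camera_info(n); q=(np.atleast_2d(P)-c["eye"])@R.from_rotvec(c["rotation"]).as_matrix()
    return np.c_[c["fx"]*q[:,0]/q[:,2]+c["cx"],c["fy"]*q[:,1]/q[:,2]+c["cy"]]
def wcam():
    s=observe(); c=camera_info("wrist"); T=np.eye(4); T[:3,:3]=R.from_rotvec(s["ee_rot"]).as_matrix(); T[:3,3]=s["position"]
    M=T@c["hand_eye"]; return dict(c,eye=M[:3,3],rotation=R.from_matrix(M[:3,:3]).as_rotvec())
def post(p,L):
    L=np.atleast_2d(L); return np.c_[R.from_euler("z",p[2]).apply(L)[:,:2]+p[:2],L[:,2]]
def fit(n,L,uv,p0,ci=None):
    r=least_squares(lambda p:(proj(n,post(p,L),ci)-uv).ravel(),p0); return r.x,(r.fun.reshape(-1,2)).round(1)
E
python3 - <<'E'
from h import *
c=camera_info("top"); print(R.from_rotvec(c["rotation"]).as_matrix().round(2))
cr=np.array([(70,133),(605,50),(640,255),(100,338),(538,155),(80,196),(86,258)])/6+[285,175]
for s in (1,-1):
  L=np.array([(s*.06,.155,.012),(s*.06,-.155,.012),(-s*.06,-.155,.012),(-s*.06,.155,.012),(0,-.078,.134),(s*.015,.155,.125),(-s*.015,.155,.125)])
  for y in (1.5,-1.5):
    p,f=fit("top",L,cr,[.5,0,y]); print(s,p,f.tolist())
    print(post(p,[(0,.065,.11),(0,-.033,.166)]), proj("scene",post(p,[(0,.065,.11),(0,-.033,.166),(0,-.078,.134),(0,.155,.11)])).round(0).tolist())
E
```

```text
[[-0.03 -1.    0.06]
 [-1.    0.03  0.01]
 [-0.01 -0.06 -1.  ]]
1 [ 0.58712449 -0.07333928  0.12782516] [[0.7, -0.5], [2.0, -0.8], [2.0, 0.1], [1.0, 0.4], [-2.0, 0.3], [-1.8, 0.5], [-1.3, -0.2]]
[[ 0.57883846 -0.00886959  0.11      ]
 [ 0.59133124 -0.10607005  0.166     ]] [[320.0, 201.0], [300.0, 206.0], [292.0, 225.0], [335.0, 184.0]]
1 [ 0.58712449 -0.07333928  0.12782515] [[0.7, -0.5], [2.0, -0.8], [2.0, 0.1], [1.0, 0.4], [-2.0, 0.3], [-1.8, 0.5], [-1.3, -0.2]]
[[ 0.57883846 -0.00886959  0.11      ]
 [ 0.59133124 -0.10607005  0.166     ]] [[320.0, 201.0], [300.0, 206.0], [292.0, 225.0], [335.0, 184.0]]
-1 [ 0.58751702 -0.07329492  0.12829052] [[6.0, 34.5], [7.8, 34.2], [-3.9, -35.1], [-4.4, -34.8], [-2.0, 0.2], [-0.3, 10.0], [-2.8, -9.9]]
[[ 0.57920099 -0.00882908  0.11      ]
 [ 0.59173901 -0.10602372  0.166     ]] [[320.0, 201.0], [301.0, 206.0], [292.0, 225.0], [335.0, 184.0]]
-1 [ 0.58751632 -0.07329499  0.12827122] [[6.0, 34.5], [7.8, 34.2], [-3.9, -35.1], [-4.4, -34.8], [-2.0, 0.2], [-0.3, 10.0], [-2.8, -9.9]]
[[ 0.57920154 -0.008829    0.11      ]
 [ 0.59173767 -0.10602388  0.166     ]] [[320.0, 201.0], [301.0, 206.0], [292.0, 225.0], [335.0, 184.0]]
```

>>> drive_tool([
  {"grip": -1,"tx": 0.07,"ty": 0.1,"tz": 0.1,"turn": 0.1},
  {"grip": -1,"tx": 0.15,"ty": 0.2,"tz": 0.11,"turn": 0.2},
  {"grip": -1,"tx": 0.23,"ty": 0.3,"tz": 0.11,"turn": 0.3},
  {"grip": -1,"tx": 0.3,"ty": 0.4,"tz": 0.11,"turn": 0.4},
  {"grip": -1,"tx": 0.38,"ty": 0.52,"tz": 0.11,"turn": 0.52},
  {"grip": -1,"tx": 0.46,"ty": 0.64,"tz": 0.11,"turn": 0.64},
  {"grip": -1,"tx": 0.46,"ty": 0.64,"tz": 0.11,"turn": 0.64},
  {"grip": -1,"tx": 0.46,"ty": 0.64,"tz": 0.11,"turn": 0.64},
])

```text
clock: 0.9
position: [0.4066, -0.324, 0.27]
ee_rot: [-2.726, -1.556, -0.002]
force: [0.1, -0.7, 0.4]
width: 0.998
```

>>> drive_tool([
  {"grip": -1,"tx": 0.08,"ty": 0.1,"tz": 0,"turn": 0.1},
  {"grip": -1,"tx": 0.15,"ty": 0.2,"tz": 0,"turn": 0.2},
  {"grip": -1,"tx": 0.22,"ty": 0.3,"tz": 0,"turn": 0.3},
  {"grip": -1,"tx": 0.3,"ty": 0.42,"tz": 0,"turn": 0.42},
  {"grip": -1,"tx": 0.38,"ty": 0.53,"tz": 0,"turn": 0.53},
  {"grip": -1,"tx": 0.45,"ty": 0.63,"tz": 0,"turn": 0.64},
  {"grip": -1,"tx": 0.45,"ty": 0.63,"tz": 0,"turn": 0.64},
  {"grip": -1,"tx": 0.45,"ty": 0.63,"tz": 0,"turn": 0.64},
])

```text
clock: 1.7
position: [0.5874, -0.0696, 0.2693]
ee_rot: [-2.058, -2.368, -0.001]
force: [0.1, -1.3, -0.0]
width: 0.996
```

Run:
```python
from h import *
c=wcam(); im=get_image("wrist")[:,:,::-1]; cv2.imwrite("pics/w1.png",im); print(c["eye"],c["rotation"].tolist(),observe()["ee_rot"],observe()["position"])
import pickle; pickle.dump(c,open("w1.pkl","wb"))
cv2.imwrite("pics/w1b.png",cv2.resize(im,(800,500),interpolation=cv2.INTER_CUBIC))
```

```text
[0.57791565 0.00483155 0.42709642] [2.8600451499490913, 0.19913654543691284, 0.02442717937015426] [-2.06220494e+00 -2.36563602e+00  1.16546128e-03] [ 0.58652837 -0.07208185  0.26933899]
```

View pics/w1b.png

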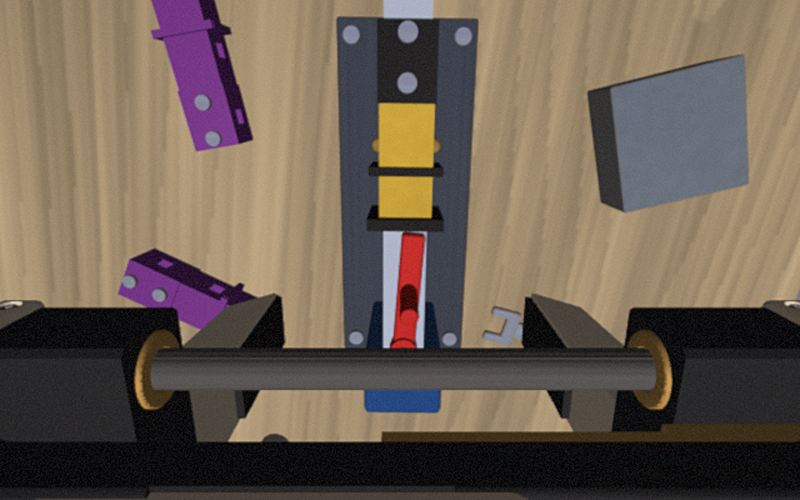

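Run:
```python
import cv2
im=cv2.imread("pics/w1.png")[75:285,280:370]
cv2.imwrite("pics/w1c.png",cv2.resize(cv2.rotate(im,cv2.ROTATE_90_COUNTERCLOCKWISE),None,fx=3.8,fy=3.8,interpolation=cv2.INTER_CUBIC))
```

```text
(no output)
```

View pics/w1c.png

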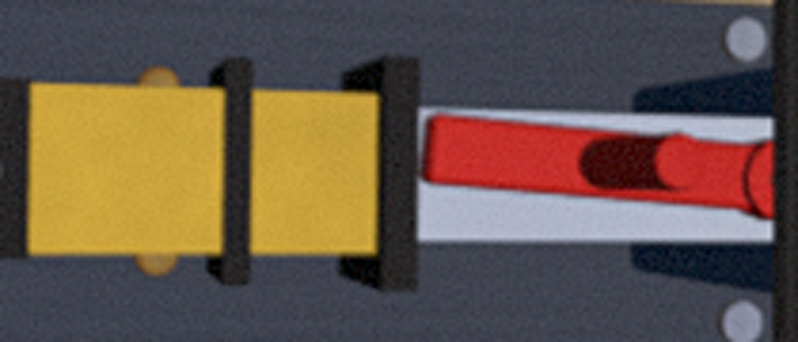

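Run:
```python
from h import *
import pickle; c=pickle.load(open("w1.pkl","rb"))
f=lambda a:np.c_[280+89.5-np.array(a)[:,1]/3.8,75+np.array(a)[:,0]/3.8]
uv=f([(158,68),(157,276),(417,57),(417,290),(382,57),(382,290)])
L=np.array([(.0238,.065,.11),(-.0238,.065,.11),(.026,.010,.136),(-.026,.010,.136),(.026,.018,.136),(-.026,.018,.136)])
p,r=fit("w",L,uv,[.587,-.07,.128],c); print(p,r.tolist())
# ray -> plane
def back(uv,z):
    d=np.c_[(uv[:,0]-c["cx"])/c["fx"],(uv[:,1]-c["cy"])/c["fy"],np.ones(len(uv))]@R.from_rotvec(c["rotation"]).as_matrix().T
    return c["eye"]+d*((z-c["eye"][2])/d[:,2])[:,None]
loc=lambda W:R.from_euler("z",-p[2]).apply(W-[p[0],p[1],0])
peg=back(f([(680,162)]),.178); print("peg",peg,loc(peg)); 
print("bar end,tube edges",loc(back(f([(428,148)]),.134)),loc(back(f([(420,107),(420,241),(770,116),(770,241)]),.125)))
print("grip",post(p,[(0,.065,.11),(0,-.033,.166),(0,-.078,.134)]))
print("top proj",proj("top",post(p,[(0,-.078,.134),(.0238,.065,.11),(-.0238,.065,.11),(0,.155,.125)])), )
s=observe(); print(s["position"],s["ee_rot"]); Rm=R.from_rotvec(s["ee_rot"]).as_matrix(); print("tool y yaw",np.arctan2(Rm[1,1],Rm[0,1]), Rm[:,2])
```

```text
[ 0.58987903 -0.07559151  0.13505054] [[0.2, -0.6], [-0.4, -0.6], [0.6, 0.5], [-0.5, 0.3], [0.9, 0.3], [-0.7, 0.1]]
peg [[ 0.59667069 -0.10796265  0.178     ]] [[ 0.00237136 -0.03299082  0.178     ]]
bar end,tube edges [[0.00562996 0.00738966 0.134     ]] [[ 0.01514094  0.00703537  0.125     ]
 [-0.01534152  0.00690702  0.125     ]
 [ 0.01453641 -0.08122457  0.125     ]
 [-0.01609133 -0.08137275  0.125     ]]
grip [[ 0.5811274  -0.01118336  0.11      ]
 [ 0.59432216 -0.10829103  0.166     ]
 [ 0.60038098 -0.15288128  0.134     ]]
top proj [[373.31790453 200.05298803]
 [325.77364999 200.42727108]
 [328.23326396 215.51199651]
 [298.07166822 212.42952254]]
[ 0.58652837 -0.07208185  0.26933899] [-2.06220494e+00 -2.36563602e+00  1.16546128e-03]
tool y yaw 0.13684476980676571 [-0.00297034  0.00160403 -0.9999943 ]
```

>>> drive_tool([
  {"grip": -1,"tx": 0.026,"ty": -0.09,"tz": -0.05},
  {"grip": -0.3,"tx": 0.026,"ty": -0.09,"tz": -0.16},
  {"grip": -0.3,"tx": 0.026,"ty": -0.09,"tz": -0.25},
  {"grip": -0.3,"tx": 0.026,"ty": -0.09,"tz": -0.305},
  {"grip": 0.0,"tx": 0.026,"ty": -0.09,"tz": -0.305},
  {"grip": 0.3,"tx": 0.026,"ty": -0.09,"tz": -0.305},
  {"grip": 0.6,"tx": 0.026,"ty": -0.09,"tz": -0.305},
  {"grip": 1,"tx": 0.026,"ty": -0.09,"tz": -0.305},
  {"grip": 1,"tx": 0.026,"ty": -0.09,"tz": -0.305},
  {"grip": 1,"tx": 0.026,"ty": -0.09,"tz": -0.305},
], newtons=6)

```text
invalid input
```

>>> drive_tool([
  {"grip": -1,"tx": 0.026,"ty": -0.09,"tz": -0.05,"turn": 0},
  {"grip": -0.3,"tx": 0.026,"ty": -0.09,"tz": -0.16,"turn": 0},
  {"grip": -0.3,"tx": 0.026,"ty": -0.09,"tz": -0.25,"turn": 0},
  {"grip": -0.3,"tx": 0.026,"ty": -0.09,"tz": -0.305,"turn": 0},
  {"grip": 0,"tx": 0.026,"ty": -0.09,"tz": -0.305,"turn": 0},
  {"grip": 0.3,"tx": 0.026,"ty": -0.09,"tz": -0.305,"turn": 0},
  {"grip": 0.6,"tx": 0.026,"ty": -0.09,"tz": -0.305,"turn": 0},
  {"grip": 1,"tx": 0.026,"ty": -0.09,"tz": -0.305,"turn": 0},
  {"grip": 1,"tx": 0.026,"ty": -0.09,"tz": -0.305,"turn": 0},
  {"grip": 1,"tx": 0.026,"ty": -0.09,"tz": -0.305,"turn": 0},
], newtons=6)

```text
clock: 2.75
position: [0.5972, -0.1081, 0.148]
ee_rot: [-2.063, -2.366, 0.0]
force: [0.1, 0.4, -0.7]
width: 0.267
```

>>> drive_tool([
  {"grip": 1,"tx": 0,"ty": 0,"tz": 0,"turn": 0},
  {"grip": 1,"tx": 0,"ty": 0,"tz": 0,"turn": 0},
  {"grip": 1,"tx": 0,"ty": 0,"tz": 0,"turn": 0},
  {"grip": 1,"tx": 0,"ty": 0,"tz": 0,"turn": 0},
  {"grip": 1,"tx": 0,"ty": 0,"tz": 0,"turn": 0},
])

```text
clock: 3.25
position: [0.5973, -0.108, 0.1482]
ee_rot: [-2.063, -2.367, 0.0]
force: [-1.3, -1.2, 3.1]
width: 0.13
```

>>> drive_tool([
  {"grip": 1,"tx": 0.0165,"ty": 0,"tz": 0,"turn": 0},
  {"grip": 1,"tx": 0.033,"ty": -0.0025,"tz": 0,"turn": 0},
  {"grip": 1,"tx": 0.049,"ty": -0.007,"tz": 0,"turn": 0},
  {"grip": 1,"tx": 0.059,"ty": -0.012,"tz": 0,"turn": 0},
  {"grip": 1,"tx": 0.0695,"ty": -0.017,"tz": 0,"turn": 0},
  {"grip": 1,"tx": 0.087,"ty": -0.031,"tz": 0,"turn": 0},
  {"grip": 1,"tx": 0.1015,"ty": -0.048,"tz": 0,"turn": 0},
  {"grip": 1,"tx": 0.1125,"ty": -0.068,"tz": 0,"turn": 0},
  {"grip": 1,"tx": 0.118,"ty": -0.084,"tz": 0,"turn": 0},
  {"grip": 1,"tx": 0.118,"ty": -0.084,"tz": 0,"turn": 0},
  {"grip": 1,"tx": 0.118,"ty": -0.084,"tz": 0,"turn": 0},
])

```text
clock: 4.35
position: [0.6433, -0.1442, 0.1477]
ee_rot: [-2.065, -2.364, 0.005]
force: [-7.5, -1.1, 2.0]
width: 0.127
```

>>> drive_tool([
  {"grip": 0.5,"tx": 0,"ty": 0,"tz": 0,"turn": 0},
  {"grip": 0,"tx": 0,"ty": 0,"tz": 0,"turn": 0},
  {"grip": -0.3,"tx": 0,"ty": 0,"tz": 0,"turn": 0},
  {"grip": -0.5,"tx": 0,"ty": 0,"tz": 0.06,"turn": 0},
  {"grip": -0.5,"tx": 0,"ty": 0,"tz": 0.18,"turn": 0},
  {"grip": -0.5,"tx": -0.07,"ty": 0.09,"tz": 0.25,"turn": 0},
  {"grip": -0.5,"tx": -0.14,"ty": 0.18,"tz": 0.3,"turn": 0},
  {"grip": -0.5,"tx": -0.14,"ty": 0.18,"tz": 0.3,"turn": 0},
  {"grip": -0.5,"tx": -0.14,"ty": 0.18,"tz": 0.3,"turn": 0},
])

```text
clock: 5.25
position: [0.5877, -0.0709, 0.2692]
ee_rot: [-2.063, -2.368, 0.003]
force: [0.2, -1.1, 0.2]
width: 0.751
```

Run:
```python
from h import *
c=wcam(); im=get_image("wrist")[:,:,::-1]; cv2.imwrite("pics/w2.png",im); print(observe()["force"],observe()["position"],observe()["width"])
import pickle; pickle.dump(c,open("w2.pkl","wb"))
im=im[40:290,250:450]
cv2.imwrite("pics/w2c.png",cv2.resize(cv2.rotate(im,cv2.ROTATE_90_COUNTERCLOCKWISE),None,fx=3,fy=3,interpolation=cv2.INTER_CUBIC))
```

```text
[ 0.47916644  0.44381414 -0.48938923] [ 0.58771626 -0.07250244  0.26812171] 0.7460354138806001
```

View pics/w2c.png

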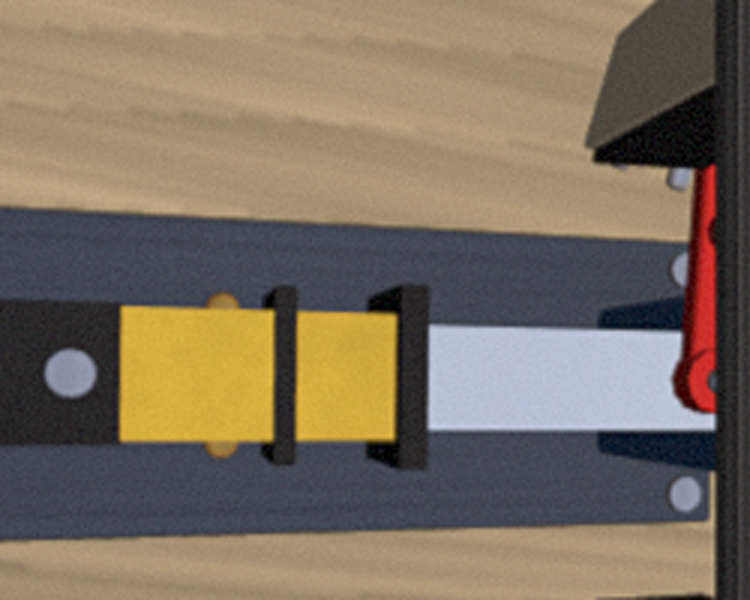

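Run:
```python
from h import *
import pickle; c=pickle.load(open("w2.pkl","rb"))
f=lambda a:np.c_[250+199.5-np.array(a)[:,1]/3,40+np.array(a)[:,0]/3]
uv=f([(222,294),(221,458),(428,286),(428,469),(401,286),(401,469)])
L=np.array([(.0238,.065,.11),(-.0238,.065,.11),(.026,.010,.136),(-.026,.010,.136),(.026,.018,.136),(-.026,.018,.136)])
p,r=fit("w",L,uv,[.587,-.07,.128],c); print(p,r.tolist()); print(post(p,[(0,.065,.11)]))
s=observe(); Rm=R.from_rotvec(s["ee_rot"]).as_matrix(); print(s["position"],np.arctan2(Rm[1,1],Rm[0,1]))
```

```text
[ 0.58984718 -0.07567262  0.13162715] [[0.2, -0.3], [-0.5, -0.2], [0.8, 0.5], [-0.7, 0.2], [1.1, 0.1], [-0.9, -0.2]]
[[ 0.5813161  -0.01123489  0.11      ]]
[ 0.58771626 -0.07250244  0.26812171] 0.13519568920112526
```

>>> drive_tool([
  {"grip": -0.5,"tx": -0.008,"ty": 0.08,"tz": -0.1,"turn": 0},
  {"grip": -0.5,"tx": -0.016,"ty": 0.153,"tz": -0.2,"turn": 0},
  {"grip": -0.5,"tx": -0.016,"ty": 0.153,"tz": -0.28,"turn": 0},
  {"grip": -0.5,"tx": -0.016,"ty": 0.153,"tz": -0.28,"turn": 0},
  {"grip": -0.5,"tx": -0.016,"ty": 0.153,"tz": -0.28,"turn": 0},
])

```text
clock: 5.8
position: [0.5817, -0.0129, 0.1557]
ee_rot: [-2.067, -2.363, 0.007]
force: [0.6, -0.0, 0.8]
width: 0.752
```

Run:
```python
from h import *
for i in range(5):
    s=observe(); print(s["position"],s["force"]); get_image("top")
```

```text
[ 0.58166276 -0.01290055  0.15571261] [ 0.63541722 -0.00525752  0.7721907 ]
[ 0.58251773 -0.01276904  0.15693795] [0.4109505  1.12480929 0.08595823]
[ 0.58282078 -0.012575    0.1575587 ] [0.01238207 0.45352006 0.90116527]
[ 0.58284084 -0.01236755  0.15781559] [-0.19732181 -0.44957318  0.40231219]
[ 0.58265793 -0.01217715  0.15780272] [0.25989436 0.65466617 0.09482659]
```

>>> drive_tool([
  {"grip": -0.5,"tx": -0.0035,"ty": 0.0025,"tz": -0.08,"turn": 0},
  {"grip": -0.3,"tx": -0.0035,"ty": 0.0025,"tz": -0.14,"turn": 0},
  {"grip": -0.2,"tx": -0.0035,"ty": 0.0025,"tz": -0.167,"turn": 0},
  {"grip": -0.1,"tx": -0.0035,"ty": 0.0025,"tz": -0.167,"turn": 0},
  {"grip": -0.1,"tx": -0.0035,"ty": 0.0025,"tz": -0.167,"turn": 0},
  {"grip": -0.1,"tx": -0.0035,"ty": 0.0025,"tz": -0.167,"turn": 0},
], newtons=25)

```text
clock: 6.65
position: [0.5821, -0.0109, 0.0923]
ee_rot: [2.067, 2.363, 0.0]
force: [-0.5, 0.1, 0.5]
width: 0.549
```

Run:
```python
from h import *
for i in range(3):
    s=observe(); print(s["position"],s["force"],s["width"]); im=get_image("wrist")
im=im[20:280,200:450,::-1]
cv2.imwrite("pics/w3.png",cv2.resize(im,None,fx=2.3,fy=2.3,interpolation=cv2.INTER_CUBIC))
```

```text
[ 0.58205885 -0.01086619  0.09226998] [-0.5003905   0.14375867  0.5010154 ] 0.549282946830902
[ 0.58194581 -0.01089625  0.09215333] [-0.46987095  0.92439582  0.89458875] 0.5533350481545598
[ 0.58179652 -0.01089821  0.0919808 ] [0.12386545 0.49465881 0.09942578] 0.5498985956350075
```

View pics/w3.png

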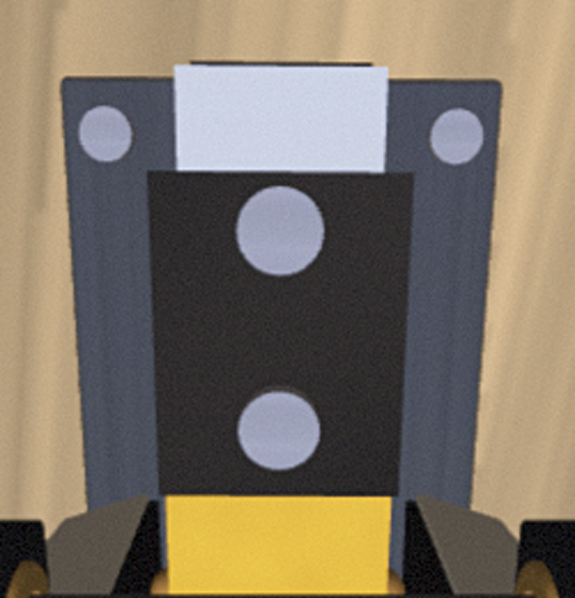

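>>> drive_tool([
  {"grip": 0.1,"tx": 0,"ty": 0,"tz": 0,"turn": 0},
  {"grip": 0.2,"tx": 0,"ty": 0,"tz": 0,"turn": 0},
  {"grip": 0.3,"tx": 0,"ty": 0,"tz": 0,"turn": 0},
  {"grip": 0.5,"tx": 0,"ty": 0,"tz": 0,"turn": 0},
  {"grip": 1,"tx": 0,"ty": 0,"tz": 0,"turn": 0},
  {"grip": 1,"tx": 0,"ty": 0,"tz": 0,"turn": 0},
  {"grip": 1,"tx": 0,"ty": 0,"tz": 0,"turn": 0},
  {"grip": 1,"tx": 0,"ty": 0,"tz": 0,"turn": 0},
])

```text
clock: 7.6
position: [0.5817, -0.011, 0.092]
ee_rot: [2.067, 2.364, -0.001]
force: [-1.7, -0.8, 5.5]
width: 0.384
```

Run:
```python
from h import *
import pickle; c=pickle.load(open("w1.pkl","rb")); p=[.58986,-.07563,.133]
X=np.array([28,]); uv=np.c_[280+89.5-170/3.8,75+X/3.8]
d=np.c_[(uv[:,0]-c["cx"])/c["fx"],(uv[:,1]-c["cy"])/c["fy"],np.ones(1)]@R.from_rotvec(c["rotation"]).as_matrix().T
W=c["eye"]+d*((.1298-c["eye"][2])/d[:,2])[:,None]; print("collar near edge local",R.from_euler("z",-p[2]).apply(W-[p[0],p[1],0]))
s=observe(); print(s["position"],s["force"],s["ft_torque"],s["width"]*92)
```

```text
collar near edge local [[0.00014836 0.09181002 0.1298    ]]
[ 0.58171019 -0.01096045  0.09204792] [-1.7089581  -0.75830772  5.52717671] [-0.13916357  0.30025602  0.01756332] 35.33981804211113
```

>>> drive_tool([
  {"grip": 1,"tx": 0.0003,"ty": -0.0025,"tz": 0,"turn": 0},
  {"grip": 1,"tx": 0.0007,"ty": -0.005,"tz": 0,"turn": 0},
  {"grip": 1,"tx": 0.0007,"ty": -0.005,"tz": 0,"turn": 0},
])

```text
clock: 7.9
position: [0.582, -0.0123, 0.0921]
ee_rot: [2.066, 2.364, 0.0]
force: [-0.8, 3.8, 3.0]
width: 0.386
```

>>> drive_tool([
  {"grip": 1,"tx": 0.0003,"ty": -0.0025,"tz": 0,"turn": 0},
  {"grip": 1,"tx": 0.0007,"ty": -0.005,"tz": 0,"turn": 0},
  {"grip": 1,"tx": 0.001,"ty": -0.0075,"tz": 0,"turn": 0},
  {"grip": 1,"tx": 0.001,"ty": -0.0075,"tz": 0,"turn": 0},
])

```text
clock: 8.3
position: [0.5822, -0.0141, 0.092]
ee_rot: [2.066, 2.366, 0.002]
force: [-1.8, 6.4, 3.1]
width: 0.386
```

>>> drive_tool([
  {"grip": 1,"tx": 0.0003,"ty": -0.0025,"tz": 0,"turn": 0},
  {"grip": 1,"tx": 0.0007,"ty": -0.005,"tz": 0,"turn": 0},
  {"grip": 1,"tx": 0.001,"ty": -0.0075,"tz": 0,"turn": 0},
  {"grip": 1,"tx": 0.0013,"ty": -0.01,"tz": 0,"turn": 0},
  {"grip": 1,"tx": 0.0013,"ty": -0.01,"tz": 0,"turn": 0},
])

```text
clock: 8.8
position: [0.5826, -0.0175, 0.0921]
ee_rot: [-2.065, -2.367, -0.002]
force: [-2.5, 4.5, 2.3]
width: 0.388
```

>>> drive_tool([
  {"grip": 1,"tx": 0.0003,"ty": -0.0025,"tz": 0,"turn": 0},
  {"grip": 1,"tx": 0.0007,"ty": -0.005,"tz": 0,"turn": 0},
  {"grip": 1,"tx": 0.001,"ty": -0.0075,"tz": 0,"turn": 0},
  {"grip": 1,"tx": 0.0013,"ty": -0.01,"tz": 0,"turn": 0},
  {"grip": 1,"tx": 0.0017,"ty": -0.0125,"tz": 0,"turn": 0},
  {"grip": 1,"tx": 0.002,"ty": -0.015,"tz": 0,"turn": 0},
  {"grip": 1,"tx": 0.002,"ty": -0.015,"tz": 0,"turn": 0},
])

```text
clock: 9.5
position: [0.5834, -0.0239, 0.0921]
ee_rot: [2.066, 2.367, 0.002]
force: [-1.3, 2.5, 3.5]
width: 0.383
```

Run:
```python
from h import *
im=get_image("wrist"); s=observe(); print(s["position"],s["force"],s["width"]*92)
im=im[20:280,200:450,::-1]
cv2.imwrite("pics/w4.png",cv2.resize(im,None,fx=2.3,fy=2.3,interpolation=cv2.INTER_CUBIC))
```

```text
[ 0.5834178  -0.0239427   0.09205513] [-1.54709884  4.32059947  3.64359768] 35.30365267840991
```

View pics/w4.png

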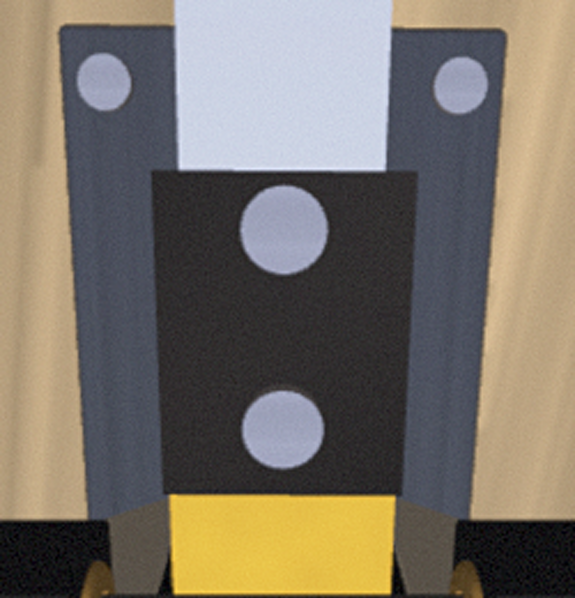

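>>> drive_tool([
  {"grip": 1,"tx": 0.0007,"ty": -0.005,"tz": 0,"turn": 0},
  {"grip": 1,"tx": 0.0013,"ty": -0.01,"tz": 0,"turn": 0},
  {"grip": 1,"tx": 0.002,"ty": -0.015,"tz": 0,"turn": 0},
  {"grip": 1,"tx": 0.0027,"ty": -0.02,"tz": 0,"turn": 0},
  {"grip": 1,"tx": 0.0033,"ty": -0.025,"tz": 0,"turn": 0},
  {"grip": 1,"tx": 0.004,"ty": -0.03,"tz": 0,"turn": 0},
  {"grip": 1,"tx": 0.0047,"ty": -0.035,"tz": 0,"turn": 0},
  {"grip": 1,"tx": 0.0053,"ty": -0.04,"tz": 0,"turn": 0},
  {"grip": 1,"tx": 0.006,"ty": -0.045,"tz": 0,"turn": 0},
  {"grip": 1,"tx": 0.0067,"ty": -0.05,"tz": 0,"turn": 0},
  {"grip": 1,"tx": 0.0073,"ty": -0.055,"tz": 0,"turn": 0},
  {"grip": 1,"tx": 0.008,"ty": -0.06,"tz": 0,"turn": 0},
  {"grip": 1,"tx": 0.008,"ty": -0.06,"tz": 0,"turn": 0},
])

```text
clock: 10.85
position: [0.5865, -0.0486, 0.092]
ee_rot: [2.066, 2.366, 0.001]
force: [-2.7, 2.3, 3.6]
width: 0.386
```

>>> drive_tool([
  {"grip": 1,"tx": 0.0003,"ty": -0.0025,"tz": 0,"turn": 0},
  {"grip": 1,"tx": 0.0007,"ty": -0.005,"tz": 0,"turn": 0},
  {"grip": 1,"tx": 0.001,"ty": -0.0075,"tz": 0,"turn": 0},
  {"grip": 1,"tx": 0.0013,"ty": -0.01,"tz": 0,"turn": 0},
  {"grip": 1,"tx": 0.0013,"ty": -0.01,"tz": 0,"turn": 0},
])

```text
clock: 11.35
position: [0.5871, -0.0529, 0.092]
ee_rot: [2.066, 2.366, 0.0]
force: [-3.1, 2.7, 3.2]
width: 0.384
```

>>> drive_tool([
  {"grip": 1,"tx": 0.0002,"ty": -0.0013,"tz": 0,"turn": 0},
  {"grip": 1,"tx": 0.0003,"ty": -0.0025,"tz": 0,"turn": 0},
  {"grip": 1,"tx": 0.0005,"ty": -0.0038,"tz": 0,"turn": 0},
  {"grip": 1,"tx": 0.0007,"ty": -0.005,"tz": 0,"turn": 0},
  {"grip": 1,"tx": 0.0007,"ty": -0.005,"tz": 0,"turn": 0},
])

```text
clock: 11.85
position: [0.5874, -0.0551, 0.0921]
ee_rot: [2.066, 2.365, 0.0]
force: [-1.7, 3.2, 4.0]
width: 0.387
```

>>> drive_tool([
  {"grip": 1,"tx": 0.0002,"ty": -0.0013,"tz": 0,"turn": 0},
  {"grip": 1,"tx": 0.0003,"ty": -0.0025,"tz": 0,"turn": 0},
  {"grip": 1,"tx": 0.0005,"ty": -0.0038,"tz": 0,"turn": 0},
  {"grip": 1,"tx": 0.0007,"ty": -0.005,"tz": 0,"turn": 0},
  {"grip": 1,"tx": 0.0007,"ty": -0.005,"tz": 0,"turn": 0},
])

```text
clock: 12.35
position: [0.5877, -0.0573, 0.0921]
ee_rot: [2.067, 2.365, 0.0]
force: [-2.2, 3.3, 3.4]
width: 0.387
```

Travel is now about 46.8 mm, with steady sliding friction.

>>> drive_tool([
  {"grip": 1,"tx": 0.0002,"ty": -0.0013,"tz": 0,"turn": 0},
  {"grip": 1,"tx": 0.0003,"ty": -0.0025,"tz": 0,"turn": 0},
  {"grip": 1,"tx": 0.0005,"ty": -0.0038,"tz": 0,"turn": 0},
  {"grip": 1,"tx": 0.0007,"ty": -0.005,"tz": 0,"turn": 0},
  {"grip": 1,"tx": 0.0007,"ty": -0.005,"tz": 0,"turn": 0},
])

```text
clock: 12.85
position: [0.5881, -0.0599, 0.0921]
ee_rot: [2.067, 2.364, -0.0]
force: [-0.8, 1.6, 3.5]
width: 0.389
```

>>> drive_tool([
  {"grip": 1,"tx": 0.0002,"ty": -0.0013,"tz": 0,"turn": 0},
  {"grip": 1,"tx": 0.0003,"ty": -0.0025,"tz": 0,"turn": 0},
  {"grip": 1,"tx": 0.0005,"ty": -0.0038,"tz": 0,"turn": 0},
  {"grip": 1,"tx": 0.0005,"ty": -0.0038,"tz": 0,"turn": 0},
])

```text
clock: 13.25
position: [0.5885, -0.0631, 0.0921]
ee_rot: [2.068, 2.362, -0.002]
force: [-0.4, -5.3, 2.1]
width: 0.384
```

Run:
```python
from h import *
im=get_image("wrist"); s=observe(); print(s["position"],s["force"],s["width"]*92)
im=im[20:280,200:450,::-1]
cv2.imwrite("pics/w5.png",cv2.resize(im,None,fx=2.3,fy=2.3,interpolation=cv2.INTER_CUBIC))
```

```text
[ 0.58854709 -0.06304489  0.09205938] [ 1.03182354 -5.81265103  1.37246839] 35.67389536474823
```

View pics/w5.png

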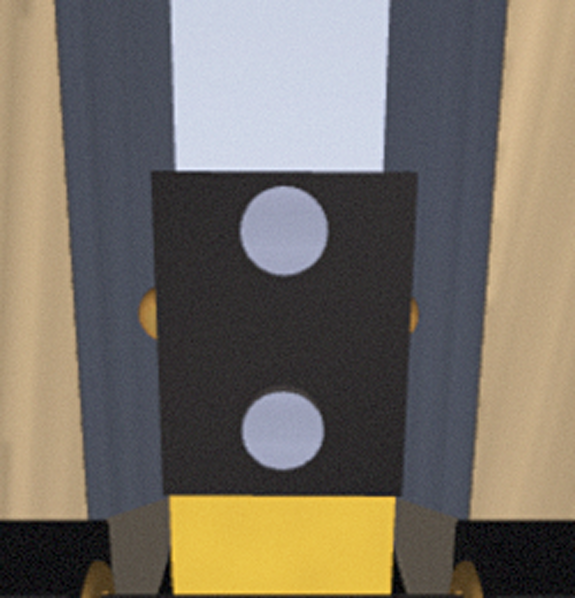

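Both brass buttons stand out of the collar sides, at (146,312) and (413,313). The tips are where full extension projects them, and the force flipped sign, which fits the pop. I relax the arm, open the jaws and retreat upward.

>>> drive_tool([
  {"grip": 1,"tx": 0,"ty": 0,"tz": 0,"turn": 0},
  {"grip": 1,"tx": 0,"ty": 0,"tz": 0,"turn": 0},
  {"grip": 1,"tx": 0,"ty": 0,"tz": 0,"turn": 0},
])

```text
clock: 13.6
position: [0.5885, -0.0632, 0.092]
ee_rot: [2.068, 2.362, -0.002]
force: [0.2, -3.3, 2.8]
width: 0.386
```

>>> drive_tool([
  {"grip": 0.1,"tx": 0,"ty": 0,"tz": 0,"turn": 0},
  {"grip": 0,"tx": 0,"ty": 0,"tz": 0,"turn": 0},
  {"grip": -0.2,"tx": 0,"ty": 0,"tz": 0,"turn": 0},
  {"grip": -0.4,"tx": 0,"ty": 0,"tz": 0,"turn": 0},
  {"grip": -0.4,"tx": 0,"ty": 0,"tz": 0,"turn": 0},
  {"grip": -0.4,"tx": 0,"ty": 0,"tz": 0,"turn": 0},
  {"grip": -0.4,"tx": 0,"ty": 0,"tz": 0.05,"turn": 0},
  {"grip": -0.4,"tx": 0,"ty": 0,"tz": 0.15,"turn": 0},
  {"grip": -0.4,"tx": 0,"ty": 0,"tz": 0.25,"turn": 0},
  {"grip": -0.4,"tx": 0,"ty": 0,"tz": 0.35,"turn": 0},
  {"grip": -0.4,"tx": 0,"ty": 0,"tz": 0.44,"turn": 0},
  {"grip": -0.4,"tx": 0,"ty": 0,"tz": 0.44,"turn": 0},
  {"grip": -0.4,"tx": 0,"ty": 0,"tz": 0.44,"turn": 0},
])

```text
clock: 14.9
position: [0.5889, -0.0633, 0.2688]
ee_rot: [2.067, 2.36, -0.001]
force: [-0.4, 0.5, -0.4]
width: 0.7
```

Run:
```python
from h import *
c=wcam(); im=get_image("wrist"); s=observe(); print(s["clock"],s["position"],s["force"],s["width"]*92)
cv2.imwrite("pics/w6f.png",im[:,:,::-1])
im=im[0:290,250:450,::-1]
cv2.imwrite("pics/w6.png",cv2.resize(cv2.rotate(im,cv2.ROTATE_90_COUNTERCLOCKWISE),None,fx=2.75,fy=2.75,interpolation=cv2.INTER_CUBIC))
p=[.58986,-.07563,.133]; print(proj("w",post(p,[(.0238,.065,.11),(-.0238,.065,.11),(.0188,.065,.1298),(-.0188,.065,.1298)]),c).round(1).tolist())
```

```text
14.95 [ 0.58817857 -0.06338309  0.26747276] [ 0.46150928 -1.06540038 -0.26579067] 64.48419270469437
[[347.9, 121.8], [292.7, 121.9], [343.4, 123.7], [297.0, 123.8]]
```

View pics/w6.png

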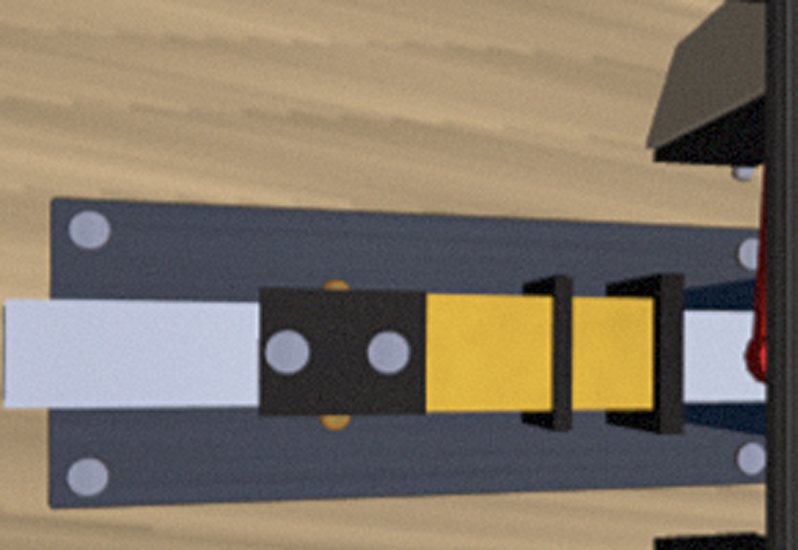

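Both buttons are out symmetrically at (336,279) and (336,431), which matches the projected full-out tips at 279 and 431. The stop is still swung aside and the gripper is clear, so I hand the job in.

```bash
python3 -c "
from cell import *
print(sign_off())"
```

```text
the job is handed in; nothing more can be done
None
```

The leg is shortened by one hole, and I handed the job in at about 15 s of robot time.

- **Stop:** I gripped the red stop by its peg and swung it to about 1.45 rad towards +x. It was still there in the last picture.
- **Squeeze and slide:** I squeezed the sleeve over both buttons with 25 N; the jaw opening read about 35.4 mm, so they were flush. I then slid it about 53 mm towards the bracket. The force along the tube read no more than 6.4 N at the checks between moves, well under the 25 N limit.
- **Pop:** The force reversed to about -5 N and the sleeve moved about 3 mm on a 1.5 mm command. I stopped there, relaxed the arm, opened the jaws and moved up clear.
- **Last checks:** Both buttons stand out of the collar on each side, within a pixel of where fully-out tips should appear. The force on the tool was about zero.

No check failed or disagreed. I did not re-check the other things on the bench from the scene or top camera after the start, but nothing in the moves went near them.

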